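# Hang a washed jar band on the drying rail

## Robot

A 6-joint arm with a two-finger parallel gripper is mounted at the origin on the work surface. World frame = base frame: x ahead of the robot, y to its left, z up, the work surface at z = 0. Lengths are in m, angles in rad, forces in N, time in s.
With the tool pointing down it reaches from about 0.3 to 0.825 m from the base axis. Payload 5.4 kg.
Tool frame: the origin (TCP) lies at the very end of the fingers, on their centre line; the grasp point (between the pads) lies manip.pinch_z behind it (manip.pinch_z is the distance from the TCP to the grasp point, in m); z points along the fingers, y is the direction in which the jaws open and shut (so a half turn about z gives the same grasp; the last joint's range is limited). The gripper opens to 92 mm and grips with 3 to 60 N. Pads are 20 mm wide; open, the fingers measure 128 mm over their backs; the gripper's body (75 mm by 189 mm) begins 69 mm behind the grasp point.
Start: joints at [-1.522, 0.158, 1.597, -0, 1.386, -0.21], TCP at [0.147, -0.556, 0.215] pointing down, gripper open.
Joint ranges: [-2.91, 2.91], [-0.94, 2.29], [0.18, 2.7], [-1.29, 4.43], [0.17, 2.64], [-3, 3]. Speed limits (rad/s): [2.57, 2.57, 3.14, 3.14, 3.14, 3.14].

## Interface

Orientations are given as a rotation vector (axis times angle).
In Python, from plant import manip, eyes gives the robot as it stands.
- The arm moves only by the tool move_arm, never from a script. Its argument "increments" is a list that holds one entry, the list of rows, each a list of 7 numbers: the finger opening in m, from 0 to 0.0919, then the shift along the tool's x, y, z in m, then the turn, a rotation vector about the tool's x, y, z in degrees. A call has 1 to 5 rows; each row shifts and turns the pose as measured when the row begins, along the tool's axes as they then stand; what a row does not reach is not made up. A row lasts 1/8 s, in which the tool goes at most 62.5 mm and 10.7 degrees, less where a joint would pass 70% of its speed; a pose out of reach is approached as far as the arm can. A call with a gripper value outside its range is refused whole. The fingers move at their own pace and stop on an object; "grip_force" is the grip in N (left out, the last holds). Time passes only in rows, so rows that do not move let the fingers close. It gives the time, the measured TCP pose, the force and the opening at its end, in the units of the state.
- manip.get_obs(): the state, without advancing time (a new reading comes with each control period).
- eyes.read_camera(name): name is "scene" or "top"; returns a dict with "pixels" (384x512x3 uint8, blue, green, red), "depth" (384x512 float32, m along the optical axis (not along the pixel's ray), 0 where there is no reading), "fx", "fy", "cx", "cy" (pixels), "distortion" ([k1, k2, p1, p2, k3] as OpenCV has them; the pictures are not rectified), "R" (3x3) and "t" (3): a world point X has camera coordinates R X + t. Camera axes: x right, y down, z forward; pixel columns grow to the right and rows downward; lengths in m; the calibration is good to about 2 mm. A picture is of the moment at which its call begins.
- manip.finish_job(): hands the job in, once; it reports no verdict.
The state is a dict: "t": time; "joint_positions": joint angles; "qd": joint speeds; "effort": joint torques, N m; "tcp_pos": TCP position; "tcp_rot": TCP orientation; "contact_force": force on the tool from outside, world axes, zero at the start; "moment": the same for the moment, N m; "grip_width": finger opening in m.
Only numpy, scipy, OpenCV 4.12 (cv2) and the standard library are available. Lean on these libraries where they do the work, as an engineer would, in place of code of your own. Each camera call takes 0.05 s, during which the arm holds its last target.

## Task

Take the washed steel jar band (the open ring) out of the wooden lid rack, hang it on the drying rail from the rod's open, turned-up end and let go of it there, on the first straight. Then push it along the rod, round both bends, until it hangs up against the rod socket on the post, and take your hand away. Leave the lids, jars and glass as they stand.

Things in the scene. Friction and masses are not known exactly. Their poses are not given: they have to be found in the camera images.
- band: steel screw band of a jar: an open ring, 90 mm outside, 78 mm opening, 18 mm wide along its axis, wall 6 mm, twelve flat facets (round within 2 mm), about 45 g. Origin at the ring's centre, y its axis. It stands on edge in a slot of the lid rack, free above the dowels: pinch it across its 18 mm width at the top of the rim. Hung on the rod, its origin is 35 mm below the rod's centre line.
- rail: drying rail, fixed: grey plastic drip tray 290 (x) by 340 (y) mm, rim 24 mm high, with one bent steel rod of 10 mm diameter, centre line level at z = 165 mm, round three sides above it. Origin under the tray's centre on the worktop. The rod is held at one end only (the socket), so a ring slides along all of it. Order along the rod: open end, first straight, bend, second straight, bend, third straight, socket.
- rail_tip (a point): centre of the 16 mm ball at the rod's open end, in rail's frame (-85, -135, 179) mm. The rod slopes down 14 mm to (-85, -115, 165); from there the first straight runs along rail's +y, x = -85, to y = 65
- rail_bend1 (a point): middle of the first bend, on the rod: a quarter circle of 45 mm radius to its centre line about (-40, 65) mm in rail's frame, turning from +y to +x. The second straight then runs along +x, y = 110, from x = -40 to 40
- rail_bend2 (a point): middle of the second bend, on the rod: a quarter circle of 45 mm radius about (40, 65) mm in rail's frame, turning from +x to -y. The third straight then runs along -y, x = 85, from y = 65 to the socket's face at y = -55
- rail_socket (a point): centre of the rod socket's face, on the rod's centre line, which stops the band. The socket is a steel boss of 36 mm diameter, 45 mm long, in line with the rod, on an upright post of 22 mm diameter with its axis 25 mm behind the face; a screw head stands 8 mm above the boss. Nothing is higher along the rail
- rail_home (a point): the band's centre when it hangs against the socket: 9 mm before the socket's face along the rod and 35 mm below the rod's centre line; axes parallel to those of rail
- rack: wooden lid rack, fixed: two rails along its y, tops 36 mm above the worktop, 190 mm long, each with six upright dowels (8 mm diameter, tops at 84 mm) 30 mm apart, making slots of 22 mm. Origin under its centre on the worktop. The band and two lids stand in the slots at y = -60, 0 and 60 mm, in any order, axes along rack's y
- lid_a: solid white plastic jar lid, 84 mm diameter, 17 mm thick, on edge in the rack, origin at its centre, y its axis; to be left alone
- lid_b: another such lid in another slot of the rack; to be left alone
- jar_a: closed glass jar with a steel band, 92 mm diameter, 114 mm high, nearer the robot than the rack; origin at the centre of its underside; to be left alone
- jar_b: another such jar, beyond the rack; to be left alone
- glass: small glass, 60 mm diameter, 64 mm high, upside down in the drip tray inside the bent rod, below where the band hangs; origin under its centre; to be left alone
Things that resemble listed ones, but are neither listed nor needed, are in the scene too. Leave any pink look-alike of the band alone.

How it is judged:
By the outcome, as a careful person would: the job done as asked, in the order asked, and still so for the second after the job is handed in, with the robot touching nothing.
It also fails if it takes over 72 s, if anything falls off the work surface, if the arm or the gripper's body presses on something with over 40 N, if the wrist force passes 120 N, or if a joint passes its speed limit or range.

## Working session

There is one attempt and no reset: what is moved stays moved. The work goes in short steps, Python scripts to look and compute and a tool call to move; the robot and the scene stay as the last step left them, time stands still between calls to the robot, and variables do not carry over. Pictures are saved under pics/ and viewed, and the job is handed in when it is done.

Besides the shell and the picture viewer there is one more tool, called after "Call:" as name(argument=value, ...) on one line, values as JSON. move_arm: Moves the arm, as the interface text tells. Its arguments: {"type":"object","properties":{"increments":{"type":"array"},"grip_force":{"type":"number"}},"required":["increments"]}

```bash
ls; mkdir -p pics
python3 - <<'E'
from plant import manip, eyes
import cv2,numpy as np
print(manip.get_obs()); print(manip.pinch_z)
for n in("scene","top"):
    c=eyes.read_camera(n); cv2.imwrite(f"pics/{n}0.png",c["pixels"]); np.savez(f"pics/{n}0.npz",**c)
    print(n,c["fx"],c["fy"],c["cx"],c["cy"],c["distortion"],c["R"],c["t"])
E
```

```text
pics
{'t': 0.0, 'joint_positions': array([-1.52211080e+00,  1.59040217e-01,  1.59823049e+00, -4.05949669e-05,
        1.38618529e+00, -2.10103395e-01]), 'qd': array([ 1.44507168e-05, -5.67210537e-04, -5.30704094e-04,  3.21280047e-04,
        4.73808493e-04, -2.35619512e-03]), 'effort': array([ 1.34434202e-03, -3.85577881e+01, -3.22103977e+01,  7.01185176e-02,
        3.80187761e-02, -1.78184596e-04]), 'tcp_pos': array([ 0.14708203, -0.55522227,  0.21362475]), 'tcp_rot': array([-3.11348313e+00, -4.05142874e-01, -1.73403340e-04]), 'contact_force': array([-0.12818335, -1.26806409, -0.28294528]), 'moment': array([-0.0046283 ,  0.01424379,  0.03158916]), 'grip_width': 0.09225980600894199}
0.0187
scene 435.10184645084655 435.10184645084655 258.32849905147185 192.74498651345215 [-0.09471644  0.          0.          0.          0.        ] [[-0.80548647  0.59259725 -0.00447713]
 [ 0.4212647   0.56725679 -0.707641  ]
 [-0.41680643 -0.57188131 -0.70655797]] [ 0.48884572 -0.07422756  1.3902925 ]
top 454.1964132087311 454.1964132087311 250.50642764648452 190.94920394763943 [0.04376995 0.         0.         0.         0.        ] [[-0.06243589 -0.99804454  0.0029775 ]
 [-0.97561907  0.06040352 -0.21099488]
 [ 0.21040243 -0.01607856 -0.97748263]] [-0.06571084  0.57236061  1.16548034]
```

View pics/scene0.png

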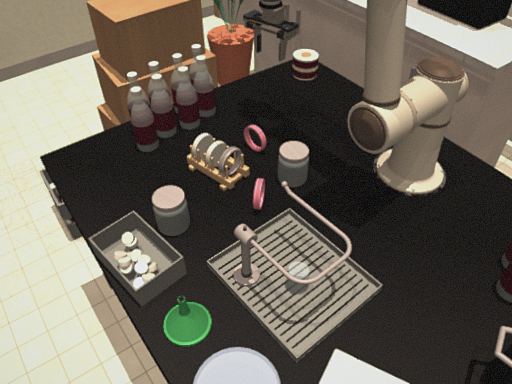

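View pics/top0.png

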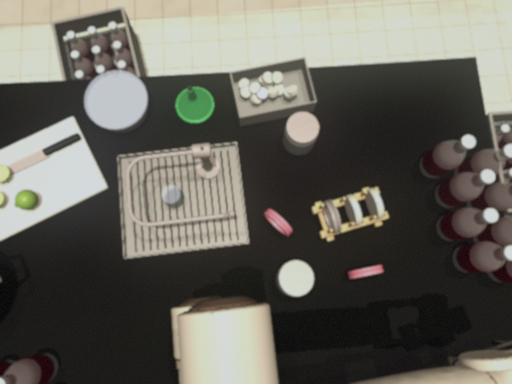

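The band and two lids are in the rack, around (350,210) in the top view. The rod's open end is at about (235,215), and two pink look-alikes lie on the worktop. I'll zoom in next.

Run:
```python
import cv2,numpy as np
s=cv2.imread("pics/scene0.png");t=cv2.imread("pics/top0.png")
cv2.imwrite("pics/z1.png",cv2.resize(s[120:200,170:270],(800,600)[:2] and None,fx=7,fy=7,interpolation=cv2.INTER_CUBIC)) if 0 else cv2.imwrite("pics/z1.png",cv2.resize(s[120:200,170:270],None,fx=7,fy=7,interpolation=cv2.INTER_CUBIC))
cv2.imwrite("pics/z2.png",cv2.resize(t[175:250,300:400],None,fx=7,fy=7,interpolation=cv2.INTER_CUBIC))
cv2.imwrite("pics/z3.png",cv2.resize(t[130:265,105:260],None,fx=4,fy=4,interpolation=cv2.INTER_CUBIC))
```

```text
(no output)
```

View pics/z1.png

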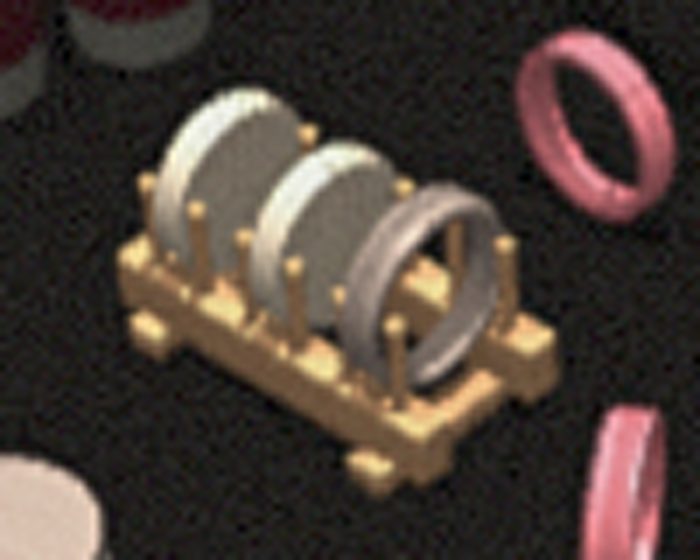

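View pics/z2.png

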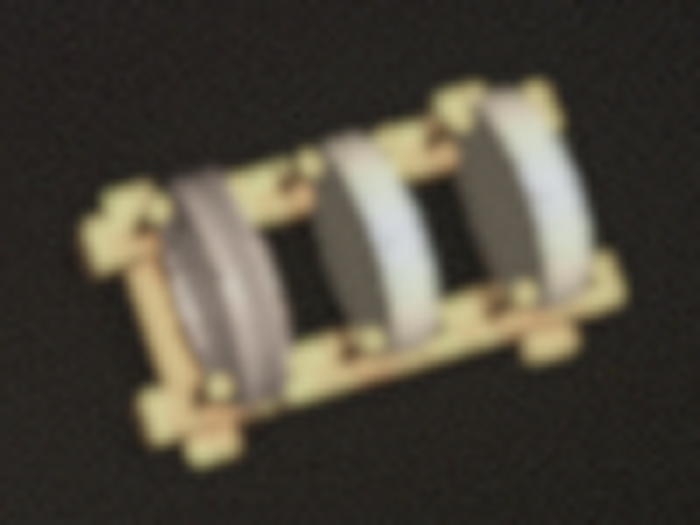

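View pics/z3.png

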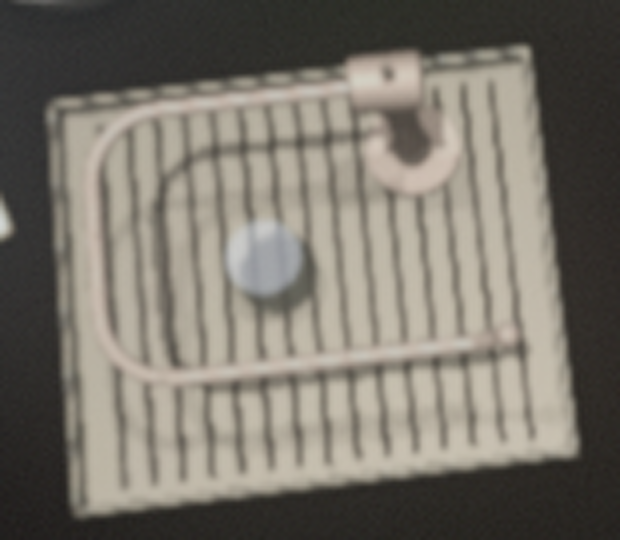

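The band is the end ring nearest the rail, at about (333,213) in the top view. The two lids are solid. Next I'll fit the depth clouds.

```bash
cat > h.py <<'E'
import cv2,numpy as np
from scipy.optimize import least_squares
def cloud(c):
    K=np.array([[c["fx"],0,c["cx"]],[0,c["fy"],c["cy"]],[0,0,1.]])
    d=c["depth"]; v,u=np.nonzero(d>0)
    n=cv2.undistortPoints(np.stack([u,v],1).astype(float)[:,None],K,np.array(c["distortion"]))[:,0]
    z=d[v,u]; P=np.c_[n*z[:,None],z]
    return (P-c["t"])@c["R"], c["pixels"][v,u].astype(int), np.stack([u,v],1)
E
python3 - <<'E'
from h import *
C={n:dict(np.load(f"pics/{n}0.npz")) for n in("scene","top")}
s=np.linspace(0,1,100)[:,None]
L=lambda a,b:np.array(a)+(np.array(b)-np.array(a))*s
a=np.linspace(np.pi,np.pi/2,60)
rod=np.r_[L([-85,-135,179],[-85,-115,165]),L([-85,-115,165],[-85,65,165]),np.c_[-40+45*np.cos(a),65+45*np.sin(a),0*a+165],L([-40,110,165],[40,110,165]),np.c_[40-45*np.cos(a),65+45*np.sin(a),0*a+165],L([85,65,165],[85,-50,165])]/1000
from scipy.spatial import cKDTree
T=cKDTree(rod)
for n in("scene","top"):
    P,col,uv=cloud(C[n])
    if n=="top": b=(uv[:,0]>105)&(uv[:,0]<255)&(uv[:,1]>130)&(uv[:,1]<265)
    else: b=(uv[:,0]>200)&(uv[:,0]<380)&(uv[:,1]>175)&(uv[:,1]<345)
    m=b&(P[:,2]>.15)&(P[:,2]<.185)
    Q=P[m]; print(n,len(Q),Q.mean(0),np.percentile(Q,[2,50,98],axis=0))
    def f(p):
        c_,s_=np.cos(p[2]),np.sin(p[2]); D=Q-[p[0],p[1],p[3]]
        X=np.c_[c_*D[:,0]+s_*D[:,1],-s_*D[:,0]+c_*D[:,1],D[:,2]]
        d,_=T.query(X); return d-.005
    best=None
    for y in(-.2,0,.1,.2):
        r=least_squares(f,[np.median(Q[:,0]),Q[:,1].mean(),y,0],loss="soft_l1",f_scale=.002)
        if best is None or r.cost<best.cost: best=r
    print("rail",best.x,np.degrees(best.x[2]),best.cost,np.median(np.abs(best.fun)))
    # rack region
    if n=="top": b=(uv[:,0]>305)&(uv[:,0]<395)&(uv[:,1]>180)&(uv[:,1]<245)
    else: b=(uv[:,0]>180)&(uv[:,0]<252)&(uv[:,1]>128)&(uv[:,1]<192)
    for lo,hi in((.015,.045),(.09,.15)):
        m=b&(P[:,2]>lo)&(P[:,2]<hi); Q2=P[m]; print(lo,len(Q2),Q2.mean(0),Q2.min(0),Q2.max(0))
    np.save(f"pics/rk_{n}.npy",np.c_[P[b],col[b],uv[b]])
E
```

```text
scene 1295 [0.58485675 0.10018006 0.16970142] [[ 0.47903253 -0.03699311  0.16140391]
 [ 0.62365963  0.09757796  0.1687194 ]
 [ 0.67264982  0.20523437  0.18313604]]
rail [ 0.57104896  0.08491074 -0.00151143  0.00552309] -0.08659874437032103 0.011022598506154368 0.002725898546535155
0.015 761 [ 0.49665224 -0.34460468  0.03120112] [ 0.33017504 -0.45367136  0.01500561] [ 0.56334015 -0.26321704  0.04490877]
0.09 429 [ 0.50655154 -0.36221994  0.1039331 ] [ 0.44750974 -0.43276311  0.09007636] [ 0.6846195  -0.24096546  0.11870144]
top 1142 [0.57117162 0.0961607  0.17149244] [[ 0.47451431 -0.03675205  0.16417021]
 [ 0.58433366  0.09532987  0.17022211]
 [ 0.6676043   0.20183713  0.18376139]]
rail [ 0.56714956  0.08125042 -0.01289106  0.00706068] -0.7386031217517023 0.009512993542479777 0.0027943539594811042
0.015 669 [ 0.48697827 -0.34764526  0.03483941] [ 0.43186171 -0.47171657  0.01501209] [ 0.56524877 -0.26548985  0.04494286]
0.09 696 [ 0.4954293  -0.36593531  0.10598418] [ 0.44164488 -0.44256132  0.0900033 ] [ 0.54915236 -0.2925587   0.12260585]
```

```bash
cat > rail.py <<'E'
from h import *
from scipy.spatial import cKDTree
s=np.linspace(0,1,100)[:,None]
L=lambda a,b:np.array(a)+(np.array(b)-np.array(a))*s
a=np.linspace(np.pi,np.pi/2,60); a2=a[::-1]
rod=np.r_[L([-85,-125,172],[-85,-115,165]),L([-85,-115,165],[-85,65,165]),np.c_[-40+45*np.cos(a),65+45*np.sin(a),0*a+165],L([-40,110,165],[40,110,165]),np.c_[40-45*np.cos(a2),65+45*np.sin(a2),0*a+165][::-1],L([85,65,165],[85,-50,165])]/1000
def toW(p,X):
    c,s_=np.cos(p[2]),np.sin(p[2]); return np.c_[c*X[:,0]-s_*X[:,1]+p[0],s_*X[:,0]+c*X[:,1]+p[1],X[:,2]+p[3]]
def toR(p,X):
    c,s_=np.cos(p[2]),np.sin(p[2]); D=X-[p[0],p[1],p[3]]; return np.c_[c*D[:,0]+s_*D[:,1],-s_*D[:,0]+c*D[:,1],D[:,2]]
def proj(c,X):
    K=np.array([[c["fx"],0,c["cx"]],[0,c["fy"],c["cy"]],[0,0,1.]])
    r,_=cv2.Rodrigues(c["R"]); return cv2.projectPoints(X,r,c["t"],K,np.array(c["distortion"]))[0][:,0]
E
python3 - <<'E'
from rail import *
C={n:dict(np.load(f"pics/{n}0.npz")) for n in("scene","top")}
T=cKDTree(rod)
for n in("scene","top"):
    P,col,uv=cloud(C[n])
    p=np.array([.569,.083,0,0.])
    for it in range(6):
        X=toR(p,P); d,i=T.query(X)
        boss=(X[:,1]<-.045)&(X[:,0]>.04)
        m=(d<.012)&~boss&(P[:,2]>.155)
        Q=P[m]
        r=least_squares(lambda q:T.query(toR(q,Q))[0]-.005,p,loss="soft_l1",f_scale=.001); p=r.x
    print(n,m.sum(),p,np.degrees(p[2]),np.median(abs(r.fun)))
    im=cv2.resize(C[n]["pixels"],None,fx=4,fy=4,interpolation=cv2.INTER_CUBIC)
    for x in proj(C[n],toW(p,rod)): cv2.circle(im,tuple(int(k) for k in x*4+1.5),1,(0,255,0),-1)
    im=im[520:1060,420:1040] if n=="top" else im[680:1240,900:1540]
    cv2.imwrite(f"pics/ov_{n}.png",im)
E
```

```text
scene 957 [ 5.66535014e-01  8.99250350e-02  5.83829379e-02 -3.97428977e-04] 3.3450959353596446 0.0007542442731972411
top 883 [0.56704737 0.08904646 0.06575047 0.00123682] 3.767224684696223 0.0010526836476151512
```

View pics/ov_top.png

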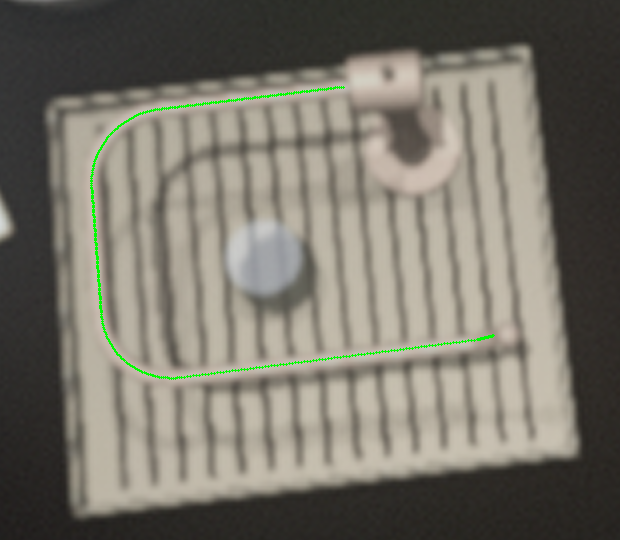

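View pics/ov_scene.png

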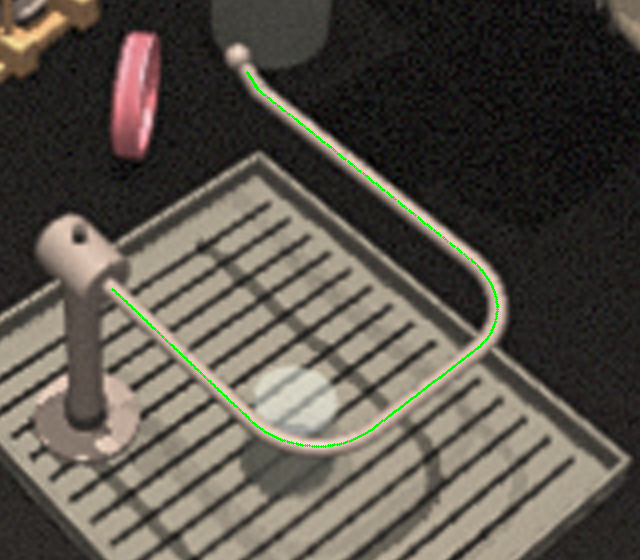

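The overlay matches the rod in both views. That puts the rail at about (0.5668, 0.0895) with yaw 3.55°. Next is the band.

Run:
```python
from rail import *
C={n:dict(np.load(f"pics/{n}0.npz")) for n in("scene","top")}
from scipy.optimize import minimize
for n in("scene","top"):
    A=np.load(f"pics/rk_{n}.npy"); P=A[:,:3]
    Q=P[(P[:,2]>.05)&(P[:,2]<.15)]
    # rack yaw by principal axis of rail tops
    R=P[(P[:,2]>.02)&(P[:,2]<.042)&(P[:,0]>.42)]; 
    rect=cv2.minAreaRect(R[:,:2].astype(np.float32)); print(n,"rack",rect)
    # lids/band: choose yaw so histogram along axis sharp
    best=[]
    H=P[(P[:,2]>.09)&(P[:,2]<.13)&(P[:,0]<.56)&(P[:,0]>.43)]
    for deg in np.arange(-10,30,1):
        t=np.radians(deg); y=-H[:,0]*np.sin(t)+H[:,1]*np.cos(t)
        h=np.histogram(y,bins=np.arange(-.7,.1,.003))[0]; best.append((np.sum(h.astype(float)**2),deg))
    print(sorted(best)[-4:])
    t=np.radians(max(best)[1]); y=-H[:,0]*np.sin(t)+H[:,1]*np.cos(t); x=H[:,0]*np.cos(t)+H[:,1]*np.sin(t)
    h,e=np.histogram(y,bins=np.arange(y.min(),y.max(),.006)); print([(round(a,3),b) for a,b in zip(e,h)])
    k=y>y.max()-.035; print("band H",H[k].mean(0),H[k].max(0),"x(rack)",x[k].min(),x[k].max(),'y',np.percentile(y[k],[5,50,95]))
```

```text
scene rack ((0.4991203248500824, -0.3654226064682007), (0.09169263392686844, 0.19692781567573547), 15.160914421081543)
[(np.float64(11079.0), np.int64(10)), (np.float64(11131.0), np.int64(13)), (np.float64(11479.0), np.int64(14)), (np.float64(11749.0), np.int64(12))]
[(np.float64(-0.531), np.int64(24)), (np.float64(-0.525), np.int64(34)), (np.float64(-0.519), np.int64(82)), (np.float64(-0.513), np.int64(5)), (np.float64(-0.507), np.int64(0)), (np.float64(-0.501), np.int64(0)), (np.float64(-0.495), np.int64(0)), (np.float64(-0.489), np.int64(0)), (np.float64(-0.483), np.int64(0)), (np.float64(-0.477), np.int64(4)), (np.float64(-0.471), np.int64(23)), (np.float64(-0.465), np.int64(29)), (np.float64(-0.459), np.int64(80)), (np.float64(-0.453), np.int64(4)), (np.float64(-0.447), np.int64(0)), (np.float64(-0.441), np.int64(0)), (np.float64(-0.435), np.int64(0)), (np.float64(-0.429), np.int64(0)), (np.float64(-0.423), np.int64(0)), (np.float64(-0.417), np.int64(12)), (np.float64(-0.411), np.int64(38)), (np.float64(-0.405), np.int64(29)), (np.float64(-0.399), np.int64(53))]
band H [ 0.49273
[... 701 characters left out ...]
, (np.float64(-0.492), np.int64(0)), (np.float64(-0.486), np.int64(0)), (np.float64(-0.48), np.int64(41)), (np.float64(-0.474), np.int64(66)), (np.float64(-0.468), np.int64(83)), (np.float64(-0.462), np.int64(31)), (np.float64(-0.456), np.int64(1)), (np.float64(-0.45), np.int64(0)), (np.float64(-0.444), np.int64(0)), (np.float64(-0.438), np.int64(0)), (np.float64(-0.432), np.int64(0)), (np.float64(-0.426), np.int64(1)), (np.float64(-0.42), np.int64(68)), (np.float64(-0.414), np.int64(72)), (np.float64(-0.408), np.int64(81))]
band H [ 0.48188287 -0.30914372  0.1095142 ] [ 0.52650317 -0.2925587   0.12260585] x(rack) 0.36023742525537256 0.4438444616942234 y [-0.41802276 -0.40938794 -0.40163597]
```

```bash
cat > band.py <<'E'
from rail import *
def sdf(p,P):
    # p: x y z yaw tilt(about local x)
    from scipy.spatial.transform import Rotation as R
    M=R.from_euler('ZX',[p[3],p[4]]).as_matrix()
    X=(P-p[:3])@M
    r=np.hypot(X[:,0],X[:,2]); q=np.c_[abs(r-.0418)-.003,abs(X[:,1])-.009]
    return np.hypot(*np.maximum(q,0).T)+np.minimum(q.max(1),0)
def fit(P,p,gate=.008,free_tilt=True,prior=None):
    for it in range(6):
        m=np.abs(sdf(p,P))<gate; Q=P[m]
        r=least_squares(lambda q:sdf(q if free_tilt else np.r_[q[:4],0],Q),p,loss="soft_l1",f_scale=.001); p=r.x
    return p,m.sum(),np.median(abs(r.fun))
E
python3 - <<'E'
from band import *
np.set_printoptions(precision=4,suppress=True)
C={n:dict(np.load(f"pics/{n}0.npz")) for n in("scene","top")}
AP=[]
for n in("scene","top"):
    P=np.load(f"pics/rk_{n}.npy")[:,:3]; P=P[P[:,2]>.05]; AP.append(P)
    print(n,fit(P,np.array([.485,-.307,.077,.23,0])))
p,*k=fit(np.vstack(AP),np.array([.485,-.307,.077,.23,0])); print(p,k)
E
```

```text
scene (array([ 0.485 , -0.308 ,  0.0763,  0.3648,  0.016 ]), np.int64(291), np.float64(0.0014880673988517086))
top (array([ 0.4822, -0.3033,  0.0739,  0.2388,  0.1772]), np.int64(309), np.float64(0.0011722324676773132))
[ 0.4827 -0.3058  0.073   0.2988  0.1038] [np.int64(604), np.float64(0.0013311574327906613)]
```

```bash
cat > go.py <<'E'
import sys,numpy as np
from plant import manip
from scipy.spatial.transform import Rotation as R
def st(): 
    o=manip.get_obs(); return o,o["tcp_pos"],R.from_rotvec(o["tcp_rot"]).as_matrix()
def target(x,y,z,psi):
    o,p,M=st(); t=np.radians(psi)
    G=np.array([[np.cos(t),np.sin(t),0],[np.sin(t),-np.cos(t),0],[0,0,-1]])
    d=M.T@(np.array([x,y,z])-p); w=np.degrees(R.from_matrix(M.T@G).as_rotvec())
    print("t %.2f tcp"%o["t"],p.round(4),"psi %.1f"%np.degrees(np.arctan2(M[1,0],M[0,0])),"tilt",M[:,2].round(3),"F",o["contact_force"].round(1),"grip %.4f"%o["grip_width"],"j",o["joint_positions"].round(2))
    print("shift mm",(d*1000).round(1),"turn",w.round(1))
RP=(.5668,.0895,.062)
def rail(xr,yr,z,psir):
    c,s=np.cos(RP[2]),np.sin(RP[2]); target(RP[0]+c*xr-s*yr,RP[1]+s*xr+c*yr,z,psir+np.degrees(RP[2]))
if __name__=="__main__":
    a=[float(k) for k in sys.argv[2:]]
    (rail if sys.argv[1]=="r" else target)(*a)
E
python3 go.py w .484 -.307 .18 13.5
```

```text
t 0.10 tcp [ 0.1471 -0.5553  0.2137] psi 14.8 tilt [-0.     0.002 -1.   ] F [-0.1  0.1  0.5] grip 0.0919 j [-1.52  0.16  1.6  -0.    1.39 -0.21]
shift mm [ 389.2 -153.7   34.1] turn [-0.1 -0.   1.3]
```

Call:
move_arm(increments=[[[0.055,0.045,-0.018,0,0,0,0],[0.055,0.045,-0.018,0,0,0,0.3],[0.055,0.05,-0.02,0,0,0,0.5],[0.055,0.05,-0.02,0,0,0,0.5],[0.055,0.05,-0.02,0,0,0,0]]])

```text
t: 0.72
tcp_pos: [0.3586, -0.3998, 0.2115]
tcp_rot: [-3.116, -0.356, 0.001]
contact_force: [0.3, -0.6, 0.6]
grip_width: 0.0553
```

```bash
python3 go.py w .484 -.307 .18 13.5
```

```text
t 0.72 tcp [ 0.3586 -0.3998  0.2115] psi 13.0 tilt [-0.001  0.005 -1.   ] F [ 0.3 -0.6  0.6] grip 0.0553 j [-1.07  0.07  1.7   0.    1.38  0.28]
shift mm [143.1 -62.   31.8] turn [-0.3  0.  -0.5]
```

Call:
move_arm(increments=[[[0.055,0.048,-0.02,0,0,0,0],[0.055,0.045,-0.02,0.01,0,0,0],[0.055,0.035,-0.015,0.01,0,0,-0.3],[0.055,0.015,-0.007,0.01,0,0,0],[0.055,0,0,0,0,0,0]]])

```text
t: 1.35
tcp_pos: [0.4884, -0.3004, 0.1789]
tcp_rot: [-3.112, -0.372, 0.005]
contact_force: [0.1, 0.2, -0.4]
grip_width: 0.0547
```

```bash
python3 go.py w .484 -.307 .113 13.5
python3 - <<'E'
from band import *
from plant import eyes
np.set_printoptions(precision=4,suppress=True)
for n in("scene","top"):
    c=eyes.read_camera(n); np.savez(f"pics/{n}1.npz",**c)
    im=cv2.resize(c["pixels"],None,fx=4,fy=4,interpolation=cv2.INTER_CUBIC)
    im=im[440:840,640:1080] if n=="scene" else im[640:1040,1160:1640]
    cv2.imwrite(f"pics/{n}1.png",im)
E
```

```text
t 1.35 tcp [ 0.4884 -0.3004  0.1789] psi 13.6 tilt [-0.004  0.007 -1.   ] F [ 0.1  0.2 -0.4] grip 0.0547 j [-0.76  0.19  1.63  0.    1.33  0.57]
shift mm [-5.7  5.9 65.8] turn [-0.4  0.1  0.1]
```

View pics/scene1.png

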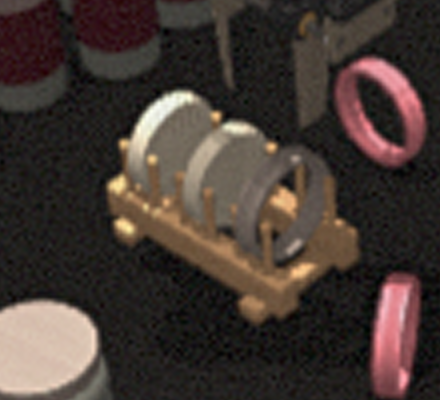

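View pics/top1.png

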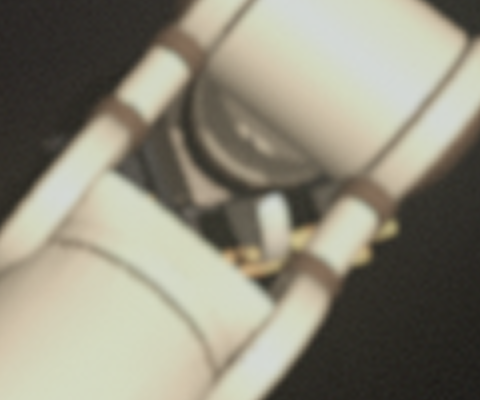

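The scene view shows the fingers either side of and above the steel ring, and the lids are untouched. I'm going down now.

Call:
move_arm(increments=[[[0.055,-0.0055,0.006,0.02,-0.4,0,0],[0.055,0,0,0.025,0,0,0],[0.055,0,0,0.012,0,0,0],[0.055,0,0,0.006,0,0,0]]])

```text
t: 1.95
tcp_pos: [0.482, -0.3154, 0.1192]
tcp_rot: [3.113, 0.358, 0.003]
contact_force: [-0.5, 0.1, 0.6]
grip_width: 0.0548
```

```bash
python3 go.py w .484 -.307 .113 13.5
```

```text
t 1.95 tcp [ 0.482  -0.3154  0.1192] psi 13.1 tilt [ 0.003 -0.008 -1.   ] F [-0.5  0.1  0.6] grip 0.0548 j [-0.79  0.25  1.69 -0.    1.2   0.56]
shift mm [ 3.8 -7.8  6.1] turn [ 0.5 -0.1 -0.4]
```

Call:
move_arm(increments=[[[0.055,0.003,-0.006,0.004,0.3,0,-0.3],[0.055,0,0,0,0,0,0]]])

```text
t: 2.2
tcp_pos: [0.4838, -0.3092, 0.1158]
tcp_rot: [3.117, 0.366, 0.003]
contact_force: [-0.3, 0.7, -0.1]
grip_width: 0.055
```

```bash
python3 go.py w .484 -.307 .113 13.5
```

```text
t 2.20 tcp [ 0.4838 -0.3092  0.1158] psi 13.4 tilt [ 0.002 -0.003 -1.   ] F [-0.3  0.7 -0.1] grip 0.0550 j [-0.78  0.25  1.7  -0.    1.19  0.56]
shift mm [ 0.7 -2.1  2.8] turn [ 0.2 -0.1 -0.1]
```

Call:
move_arm(increments=[[[0.055,0.0005,-0.002,0.0025,0,0,0],[0.01,0,0,0,0,0,0],[0.01,0,0,0,0,0,0],[0.01,0,0,0,0,0,0],[0.01,0,0,0,0,0,0]]], grip_force=15)

```text
t: 2.82
tcp_pos: [0.4848, -0.3075, 0.1147]
tcp_rot: [3.115, 0.367, 0.006]
contact_force: [0.4, -0.3, 0.1]
grip_width: 0.0173
```

```bash
python3 go.py w .484 -.307 .21 13.5
```

```text
t 2.83 tcp [ 0.4848 -0.3075  0.1147] psi 13.4 tilt [ 0.004 -0.005 -1.   ] F [ 0.4 -0.3  0.1] grip 0.0173 j [-0.78  0.25  1.7  -0.    1.19  0.56]
shift mm [ -0.3  -0.1 -95.3] turn [ 0.3 -0.2 -0.1]
```

Call:
move_arm(increments=[[[0.01,0,0,-0.01,0,0,0],[0.01,0,0,-0.02,0,0,0],[0.01,0,0,-0.03,0,0,0],[0.01,0,0,-0.025,0,0,0],[0.01,0,0,0,0,0,0]]])

```text
t: 3.45
tcp_pos: [0.4843, -0.3071, 0.204]
tcp_rot: [3.114, 0.367, 0.006]
contact_force: [-0.1, -1.1, -0.3]
grip_width: 0.0171
```

```bash
python3 go.py r -85 -185 .207 0
python3 - <<'E'
from band import *
from plant import eyes
for n in("scene",):
    c=eyes.read_camera(n); np.savez(f"pics/{n}2.npz",**c)
    im=cv2.resize(c["pixels"],None,fx=4,fy=4,interpolation=cv2.INTER_CUBIC)
    im=im[340:840,640:1180]
    cv2.imwrite(f"pics/{n}2.png",im)
E
```

```text
t 3.45 tcp [ 0.4843 -0.3071  0.204 ] psi 13.4 tilt [ 0.005 -0.005 -1.   ] F [-0.1 -1.1 -0.3] grip 0.0171 j [-0.78  0.16  1.62 -0.    1.36  0.56]
shift mm [-115295.3  167314.1     632.5] turn [ 0.3 -0.2  9.9]
```

View pics/scene2.png

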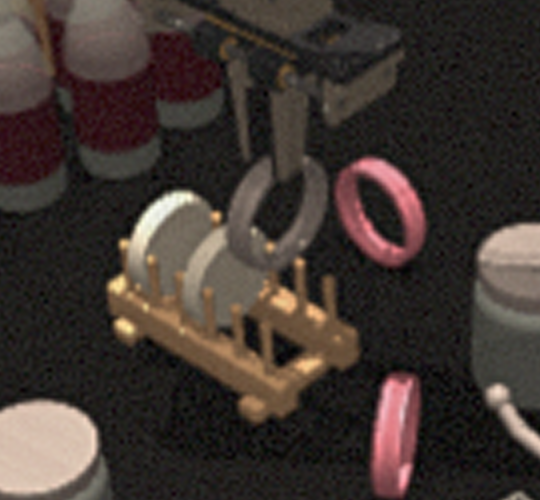

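The band has been lifted clear of the rack and hangs in the jaws at about (278,210) in the crop. I'll measure its offset from the TCP and plan the threading.

```bash
sed -i 's/^    a=\[float/    k=1\n    a=[float/; s/(rail if sys.argv\[1\]=="r" else target)(\*a)/rail(a[0]\/1e3,a[1]\/1e3,*a[2:]) if sys.argv[1]=="r" else target(*a)/' go.py; python3 go.py r -85 -175 .208 0
python3 - <<'E'
from band import *
np.set_printoptions(precision=4,suppress=True)
c=dict(np.load("pics/scene2.npz")); P,col,uv=cloud(c)
P=P[(uv[:,0]>215)&(uv[:,0]<243)&(uv[:,1]>120)&(uv[:,1]<155)]
P=P[np.linalg.norm(P-[.484,-.307,.165],axis=1)<.07]
print(fit(P,np.array([.484,-.307,.165,.234,0])))
E
```

```text
t 3.50 tcp [ 0.4837 -0.3065  0.2025] psi 13.4 tilt [ 0.003 -0.003 -1.   ] F [-0.   0.8 -0.6] grip 0.0168 j [-0.78  0.16  1.62 -0.    1.36  0.56]
shift mm [  59.  -208.1   -6.2] turn [ 0.2 -0.1  9.9]
(array([ 0.4832, -0.3086,  0.1659,  0.2464, -0.0105]), np.int64(381), np.float64(0.0013355957687619041))
```

Call:
move_arm(increments=[[[0.01,0.01,-0.025,-0.003,0,0,2],[0.01,0.01,-0.035,-0.003,0,0,2],[0.01,0.01,-0.035,0,0,0,2],[0.01,0.005,-0.035,0,0,0,2],[0.01,0.005,-0.025,0,0,0,0]]])

```text
t: 4.12
tcp_pos: [0.4946, -0.1416, 0.2004]
tcp_rot: [-3.135, -0.135, 0.011]
contact_force: [0.2, 1.0, -0.5]
grip_width: 0.0171
```

```bash
python3 go.py r -85 -178 .208 0
```

```text
t 4.12 tcp [ 0.4946 -0.1416  0.2004] psi 4.9 tilt [-0.007  0.004 -1.   ] F [ 0.2  1.  -0.5] grip 0.0171 j [-0.51  0.02  1.77 -0.    1.36  0.97]
shift mm [  2.5 -48.2  -7.4] turn [-0.2  0.4  1.4]
```

Call:
move_arm(increments=[[[0.01,0.001,-0.015,-0.006,0,0.3,1],[0.01,0.001,-0.013,-0.002,0,0,0],[0.01,0,-0.004,0,0,0,0],[0.01,0,0,0,0,0,0]]])

```text
t: 4.62
tcp_pos: [0.4919, -0.1059, 0.204]
tcp_rot: [-3.132, -0.111, 0.013]
contact_force: [0.8, -0.1, -1.2]
grip_width: 0.0172
```

```bash
python3 go.py r -85 -178 .208 0
python3 - <<'E'
from band import *
from plant import eyes
np.set_printoptions(precision=4,suppress=True)
for n in("scene","top"):
    c=eyes.read_camera(n); np.savez(f"pics/{n}3.npz",**c)
    im=cv2.resize(c["pixels"],None,fx=4,fy=4,interpolation=cv2.INTER_CUBIC)
    im=im[440:940,840:1440] if n=="scene" else im[600:1100,700:1300]
    cv2.imwrite(f"pics/{n}3.png",im)
E
```

```text
t 4.62 tcp [ 0.4919 -0.1059  0.204 ] psi 4.1 tilt [-0.009  0.007 -1.   ] F [ 0.8 -0.1 -1.2] grip 0.0172 j [-0.45 -0.01  1.8   0.    1.37  1.04]
shift mm [  2.  -12.4  -3.9] turn [-0.5  0.5  0.5]
```

View pics/scene3.png

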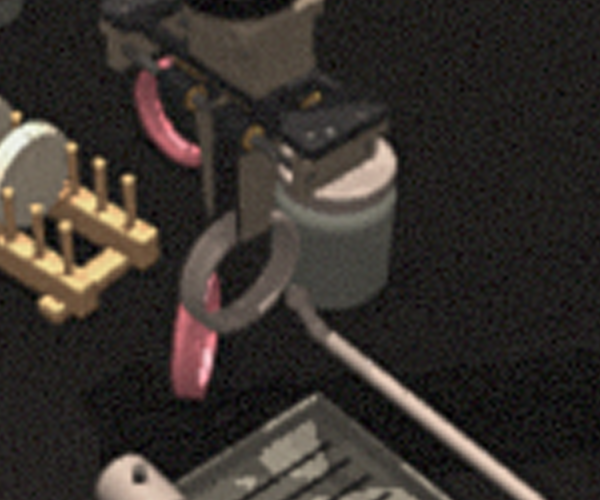

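View pics/top3.png

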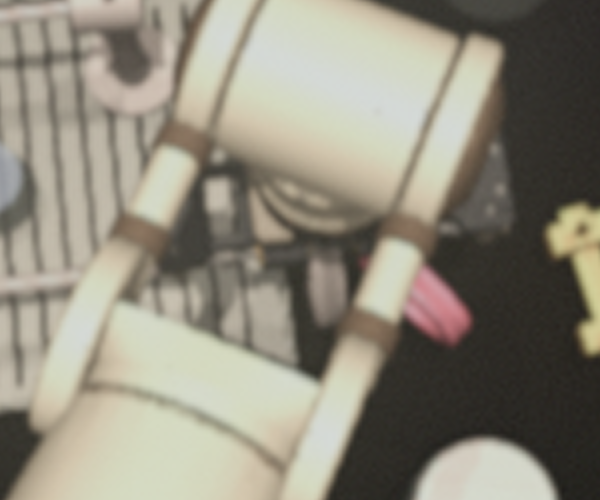

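```bash
python3 - <<'E'
from band import *
np.set_printoptions(precision=4,suppress=True)
c=dict(np.load("pics/scene3.npz")); P,col,uv=cloud(c)
P=P[np.linalg.norm(P-[.492,-.106,.166],axis=1)<.052]
P=P[(P[:,2]<.205)]
b=fit(P,np.array([.492,-.106,.166,.065,0])); print(b)
p=toR((.5668,.0895,.062,0),b[0][None,:3]); print(p)
E
python3 go.py r -85 -110 .207 0
```

```text
(array([ 0.49  , -0.1061,  0.1659,  0.0787, -0.0019]), np.int64(419), np.float64(0.0010780745896801485))
[[-0.0888 -0.1904  0.1659]]
t 4.72 tcp [ 0.4919 -0.1063  0.2042] psi 4.0 tilt [-0.009  0.007 -1.   ] F [-0.4 -0.1 -1. ] grip 0.0174 j [-0.46 -0.01  1.8   0.    1.37  1.04]
shift mm [  2.5 -80.8  -2.2] turn [-0.5  0.5  0.5]
```

Call:
move_arm(increments=[[[0.01,0.001,-0.018,-0.002,-0.2,0.3,0.3],[0.01,0.001,-0.022,-0.001,0,0,0],[0.01,0,-0.022,0,0,0,0],[0.01,0,-0.022,0,0,0,0],[0.01,0,-0.015,0,0,0,0]]])

```text
t: 5.35
tcp_pos: [0.4881, -0.0086, 0.2074]
tcp_rot: [-3.137, -0.091, 0.004]
contact_force: [-0.0, -0.0, -0.7]
grip_width: 0.017
```

```bash
python3 go.py r -85 -60 .205 0
```

```text
t 5.35 tcp [ 0.4881 -0.0086  0.2074] psi 3.3 tilt [-0.003  0.003 -1.   ] F [-0.  -0.  -0.7] grip 0.0170 j [-0.27 -0.06  1.84  0.    1.37  1.24]
shift mm [ -0.5 -33.    2.5] turn [-0.2  0.2 -0.2]
```

Call:
move_arm(increments=[[[0.01,0,-0.014,0.002,0,0.1,0],[0.01,0,-0.012,0.004,0,0,0],[0.01,0,-0.005,0.008,0,0,0],[0.01,0,0,0.008,0,0,0],[0.01,0,0,0.003,0,0,0]]])

```text
t: 5.98
tcp_pos: [0.4861, 0.0237, 0.1803]
tcp_rot: [-3.138, -0.091, 0.003]
contact_force: [-0.5, -0.1, -1.3]
grip_width: 0.0167
```

```bash
python3 go.py r -85 -60 .172 0
python3 - <<'E'
from band import *
from plant import eyes
np.set_printoptions(precision=4,suppress=True)
for n in("scene",):
    c=eyes.read_camera(n); np.savez(f"pics/{n}4.npz",**c)
    im=cv2.resize(c["pixels"],None,fx=4,fy=4,interpolation=cv2.INTER_CUBIC)
    im=im[540:1040,940:1540]
    cv2.imwrite(f"pics/{n}4.png",im)
E
```

```text
t 5.97 tcp [0.4861 0.0237 0.1803] psi 3.3 tilt [-0.002  0.003 -1.   ] F [-0.5 -0.1 -1.3] grip 0.0167 j [-0.2  -0.04  1.88  0.    1.31  1.31]
shift mm [-0.4 -0.7  8.3] turn [-0.2  0.1 -0.2]
```

View pics/scene4.png

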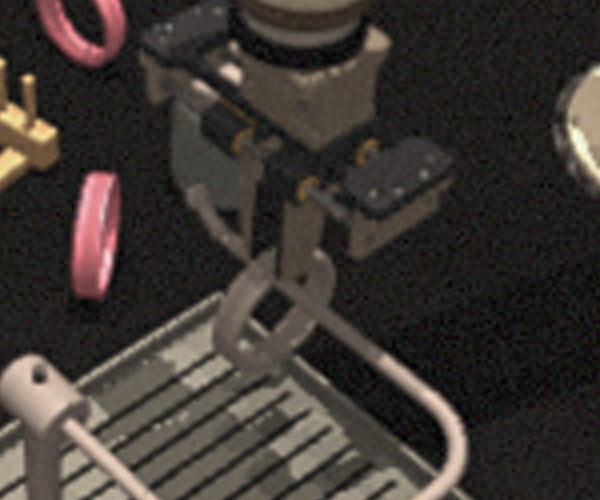

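The rod now passes through the ring at about (285,290) in the crop. I'm lowering gently.

Call:
move_arm(increments=[[[0.01,0,0,0.004,0,0,0],[0.01,0,0,0.003,0,0,0],[0.01,0,0,0.002,0,0,0],[0.01,0,0,0,0,0,0]]])

```text
t: 6.52
tcp_pos: [0.4869, 0.023, 0.1739]
tcp_rot: [-3.138, -0.089, -0.0]
contact_force: [0.1, 1.1, 0.1]
grip_width: 0.0172
```

```bash
python3 go.py r -85 -60 .172 0
```

```text
t 6.53 tcp [0.4869 0.023  0.1739] psi 3.3 tilt [-0.     0.002 -1.   ] F [0.1 1.1 0.1] grip 0.0172 j [-0.2  -0.04  1.88  0.    1.3   1.31]
shift mm [-1.2 -1.4  1.9] turn [-0.1 -0.  -0.3]
```

Call:
move_arm(increments=[[[0.01,0,0,0.002,0,0,0],[0.01,0,0,0.001,0,0,0],[0.01,0,0,0,0,0,0]]])

```text
t: 6.9
tcp_pos: [0.4879, 0.0227, 0.1737]
tcp_rot: [-3.138, -0.089, -0.004]
contact_force: [-0.4, -0.5, -0.3]
grip_width: 0.0174
```

Call:
move_arm(increments=[[[0.01,-0.001,0,0.003,0,-0.1,0],[0.01,0,0,0.002,0,0,0],[0.01,0,0,0.001,0,0,0]]])

```text
t: 7.28
tcp_pos: [0.4892, 0.0225, 0.173]
tcp_rot: [-3.139, -0.09, -0.01]
contact_force: [-3.0, 0.2, 5.9]
grip_width: 0.0178
```

Contact at 6 N, so I'm opening the jaws.

Call:
move_arm(increments=[[[0.045,-0.002,0,-0.001,0,-0.4,0],[0.045,0,0,0,0,0,0],[0.045,0,0,0,0,0,0],[0.045,0,0,0,0,0,0]]])

```text
t: 7.78
tcp_pos: [0.4867, 0.0223, 0.1727]
tcp_rot: [-3.139, -0.089, 0.003]
contact_force: [0.1, -0.7, -0.7]
grip_width: 0.0454
```

```bash
python3 go.py r -85 -60 .24 0
python3 - <<'E'
from band import *
from plant import eyes
np.set_printoptions(precision=4,suppress=True)
for n in("scene",):
    c=eyes.read_camera(n); np.savez(f"pics/{n}5.npz",**c)
    im=cv2.resize(c["pixels"],None,fx=4,fy=4,interpolation=cv2.INTER_CUBIC)
    im=im[540:1040,940:1540]
    cv2.imwrite(f"pics/{n}5.png",im)
E
```

```text
t 7.78 tcp [0.4867 0.0223 0.1727] psi 3.3 tilt [-0.002  0.001 -1.   ] F [ 0.1 -0.7 -0.7] grip 0.0454 j [-0.2  -0.03  1.88  0.    1.29  1.31]
shift mm [ -1.   -2.2 -67.3] turn [-0.1  0.1 -0.3]
```

View pics/scene5.png

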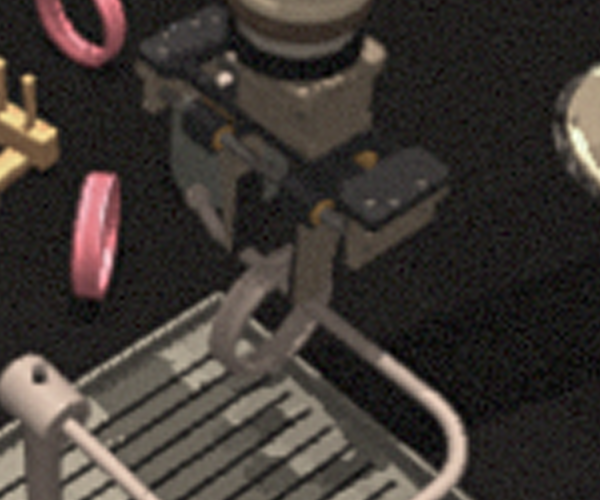

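The ring hangs free on the first straight. I'll lift and turn the jaws to straddle the rod behind it.

Call:
move_arm(increments=[[[0.045,0,0,-0.015,0,0,0],[0.045,0,0,-0.03,0,0,0],[0.045,0,0.01,-0.02,0,0,-9],[0.045,0.002,0.02,0,0,0,-10],[0.045,0.005,0.02,0,0,0,-10]]])

```text
t: 8.45
tcp_pos: [0.5071, -0.0237, 0.2446]
tcp_rot: [3.009, 0.899, 0.003]
contact_force: [-0.1, 0.3, -0.1]
grip_width: 0.0453
```

```bash
python3 go.py r -85 -105 .22 90
```

```text
t 8.45 tcp [ 0.5071 -0.0237  0.2446] psi 33.3 tilt [ 0.002 -0.    -1.   ] F [-0.1  0.3 -0.1] grip 0.0453 j [-0.29 -0.04  1.75  0.    1.43  0.7 ]
shift mm [-13.9 -12.9  24.6] turn [  0.1  -0.1 -60.3]
```

Call:
move_arm(increments=[[[0.036,-0.003,-0.004,0.003,0,0,-10],[0.036,-0.003,-0.004,0.004,0,0,-10],[0.036,0,-0.004,0.004,0,0,-10],[0.036,0,-0.004,0.004,0,0,-10],[0.036,0,0,0.004,0,0,-9]]])

```text
t: 9.07
tcp_pos: [0.4931, -0.019, 0.232]
tcp_rot: [2.331, 2.093, 0.009]
contact_force: [-0.1, 0.5, 0.2]
grip_width: 0.0361
```

```bash
python3 go.py r -85 -105 .205 90
python3 - <<'E'
from band import *
from plant import eyes
np.set_printoptions(precision=4,suppress=True)
c=eyes.read_camera("scene"); np.savez(f"pics/s6.npz",**c)
P,col,uv=cloud(c)
P=P[np.linalg.norm(P-[.486,.025,.13],axis=1)<.056]; P=P[P[:,2]<.159]
b=fit(P,np.array([.486,.025,.13,.06,0])); print(b, toR((.5668,.0895,.062,0),b[0][None,:3]))
im=cv2.resize(c["pixels"],None,fx=4,fy=4,interpolation=cv2.INTER_CUBIC)[540:1040,940:1540]
cv2.imwrite(f"pics/s6.png",im)
E
```

```text
t 9.07 tcp [ 0.4931 -0.019   0.232 ] psi 83.8 tilt [ 0.01  -0.003 -1.   ] F [-0.1  0.5  0.2] grip 0.0361 j [-0.28 -0.08  1.81  0.    1.4  -0.18]
shift mm [-2.  -4.7 26.9] turn [ 0.6  0.1 -9.7]
(array([ 0.4853,  0.0221,  0.1306,  0.0464, -0.0104]), np.int64(316), np.float64(0.0007904524819508313)) [[-0.0855 -0.0623  0.1306]]
```

View pics/s6.png

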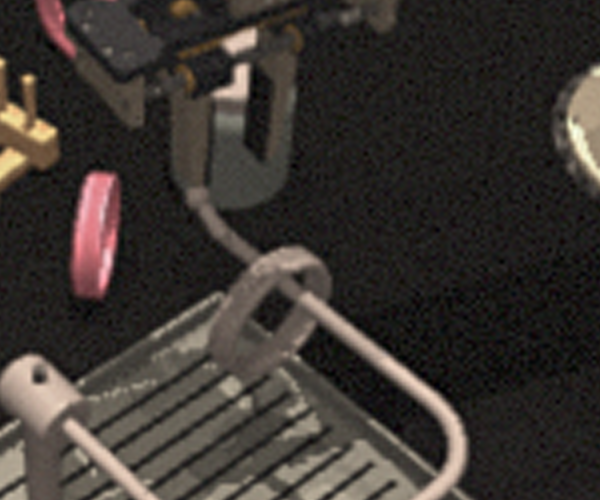

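The band hangs at rail (-85, -62) mm with z 131 mm, as expected. I'm lowering the open jaws over the rod behind it.

Call:
move_arm(increments=[[[0.036,-0.001,-0.004,0.005,0.3,0,-5],[0.036,0,-0.001,0.005,0,0,-5],[0.036,0,0,0.005,0,0,0]]])

```text
t: 9.5
tcp_pos: [0.4891, -0.0199, 0.2194]
tcp_rot: [2.137, 2.291, 0.005]
contact_force: [0.8, -0.2, 0.3]
grip_width: 0.0359
```

```bash
python3 go.py r -85 -102 .153 90
```

```text
t 9.50 tcp [ 0.4891 -0.0199  0.2194] psi 94.0 tilt [ 0.009 -0.003 -1.   ] F [ 0.8 -0.2  0.3] grip 0.0359 j [-0.29 -0.08  1.83 -0.    1.38 -0.36]
shift mm [ 2.7 -1.2 66.4] turn [0.5 0.2 0.4]
```

Call:
move_arm(increments=[[[0.036,0.002,-0.001,0.015,0.3,0,0.3],[0.036,0,0,0.02,0,0,0],[0.036,0,0,0.018,0,0,0],[0.036,0,0,0.01,0,0,0]]])

```text
t: 10.0
tcp_pos: [0.4885, -0.0179, 0.1537]
tcp_rot: [2.155, 2.278, -0.001]
contact_force: [-1.0, 0.2, -0.2]
grip_width: 0.0358
```

```bash
python3 go.py r -85 -102 .153 90
```

```text
t 10.00 tcp [ 0.4885 -0.0179  0.1537] psi 93.2 tilt [ 0.004 -0.004 -1.   ] F [-1.   0.2 -0.2] grip 0.0358 j [-0.28 -0.01  1.9  -0.    1.25 -0.34]
shift mm [ 0.3 -0.2  0.7] turn [ 0.2  0.2 -0.4]
```

Call:
move_arm(increments=[[[0.036,0.012,0,0,0,0,0],[0.036,0.01,0,0,0,0,0],[0.036,0.01,0,0,0,0,0],[0.036,0.012,0,0,0,0,0],[0.036,0.012,0,0,0,0,0]]])

```text
t: 10.62
tcp_pos: [0.4859, 0.0419, 0.1545]
tcp_rot: [2.157, 2.275, 0.001]
contact_force: [0.3, -1.1, 0.1]
grip_width: 0.0361
```

```bash
python3 go.py r -85 46 .153 90
cat > look.py <<'E'
import sys
from band import *
from plant import eyes
np.set_printoptions(precision=4,suppress=True)
x,y,psi,tag=float(sys.argv[1])/1e3,float(sys.argv[2])/1e3,float(sys.argv[3]),sys.argv[4]
g=toW((.5668,.0895,.062,0),np.array([[x,y,.13]]))[0]
c=eyes.read_camera("scene"); P,col,uv=cloud(c)
P=P[np.linalg.norm(P-g,axis=1)<.056]; P=P[P[:,2]<.159]
b=fit(P,np.r_[g,np.radians(psi)+.062,0]); r=toR((.5668,.0895,.062,0),b[0][None,:3])[0]
print("band rail mm",(r*1e3).round(1),"yaw",(np.degrees(b[0][3]-.062)).round(1),"tilt",np.degrees(b[0][4]).round(1),b[1:])
im=cv2.resize(c["pixels"],None,fx=4,fy=4,interpolation=cv2.INTER_CUBIC)[620:1220,860:1560]
cv2.imwrite(f"pics/{tag}.png",im)
E
python3 look.py -85 -35 0 s7
```

```text
t 10.62 tcp [0.4859 0.0419 0.1545] psi 93.0 tilt [ 0.005 -0.004 -1.   ] F [ 0.3 -1.1  0.1] grip 0.0361 j [-0.16 -0.02  1.91 -0.    1.25 -0.21]
shift mm [88.5 -2.   1.1] turn [ 0.3  0.2 -0.5]
band rail mm [-84.9 -24.2 130.8] yaw -0.5 tilt 0.4 (np.int64(335), np.float64(0.0007479862710693579))
```

View pics/s7.png

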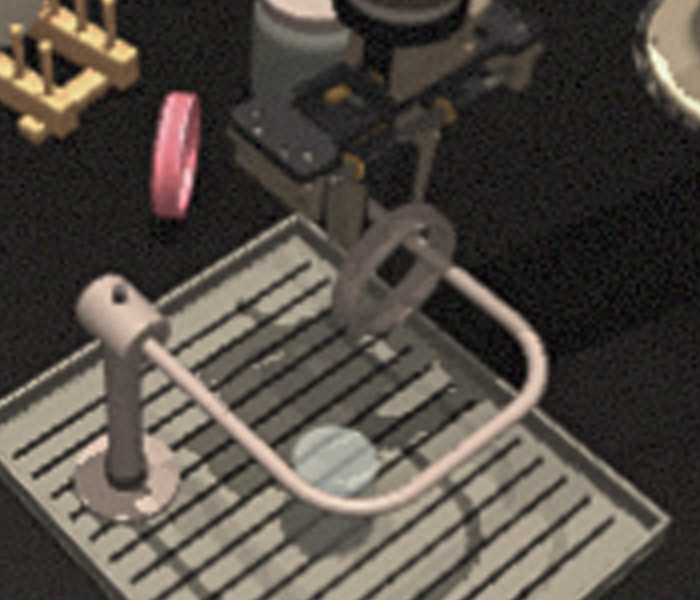

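The push works: the ring is at y = -24, upright, 18 mm ahead of the tool. Carrying on.

Call:
move_arm(increments=[[[0.036,0.014,-0.0015,0.001,0,0,-0.3],[0.036,0.014,-0.001,0,0,0,0],[0.036,0.014,0,0,0,0,0],[0.036,0.014,0,0,0,0,0],[0.036,0.012,0,0,0,0,0]]])

```text
t: 11.3
tcp_pos: [0.4788, 0.1154, 0.1534]
tcp_rot: [2.15, 2.282, 0.003]
contact_force: [-1.1, -0.2, -0.1]
grip_width: 0.0361
```

```bash
python3 go.py r -85 46 .153 90;python3 look.py -85 50 0 s8
```

```text
t 11.30 tcp [0.4788 0.1154 0.1534] psi 93.4 tilt [ 0.006 -0.003 -1.   ] F [-1.1 -0.2 -0.1] grip 0.0361 j [-0.01 -0.    1.89 -0.    1.25 -0.07]
shift mm [14.7  1.2  0.3] turn [ 0.3  0.2 -0.2]
band rail mm [-86.   49.7 130.7] yaw 0.4 tilt -0.5 (np.int64(343), np.float64(0.0009385428832907701))
```

Call:
move_arm(increments=[[[0.04,0.009,0.001,0,0,0,0],[0.04,0.007,0,0,0,0,3],[0.04,0.006,-0.002,0,0,0,7],[0.04,0.006,-0.002,0,0,0,7.5],[0.04,0.006,-0.002,0,0,0,7.5]]])

```text
t: 11.98
tcp_pos: [0.475, 0.1531, 0.1531]
tcp_rot: [2.607, 1.745, 0.005]
contact_force: [0.2, 0.3, 0.4]
grip_width: 0.0401
```

```bash
cat > arc.py <<'E'
import sys,numpy as np
from go import *
# usage: arc.py bend(1|2) theta_target  ; flip adds 180 for psi
def ringpose(b,th):
    # th degrees turned within bend
    t=np.radians(th)
    if b==1: return np.array([-40-45*np.cos(t),65+45*np.sin(t)]),90-th
    return np.array([40+45*np.sin(t),65+45*np.cos(t)]),0-th
b,th=int(sys.argv[1]),float(sys.argv[2]); flip=180 if len(sys.argv)>3 else 0
c,h=ringpose(b,th); d=np.array([np.cos(np.radians(h)),np.sin(np.radians(h))]); T=c-18.5*d
o,p,M=st(); q=p[:2]-RP[:2]; cc,s=np.cos(RP[2]),np.sin(RP[2]); q=np.array([cc*q[0]+s*q[1],-s*q[0]+cc*q[1]])*1e3
print("tool rail",q.round(1),"heading rail %.1f"%(np.degrees(np.arctan2(M[1,0],M[0,0])-RP[2])),"ring target",c.round(1))
rail(T[0]/1e3,T[1]/1e3,.153,h+flip)
E
python3 arc.py 1 25;python3 look.py -81 84 -25 s9
```

```text
tool rail [-87.7  69.2] heading rail 64.0 ring target [-80.8  84. ]
t 11.97 tcp [0.475  0.1531 0.1531] psi 67.6 tilt [ 0.005 -0.002 -1.   ] F [0.2 0.3 0.4] grip 0.0401 j [ 0.07  0.01  1.88 -0.    1.25  0.46]
shift mm [-2.1 -0.   0.1] turn [ 0.3  0.  -1. ]
band rail mm [-78.6  86.3 129.6] yaw -26.1 tilt -0.2 (np.int64(330), np.float64(0.0008217507985411182))
```

View pics/s9.png

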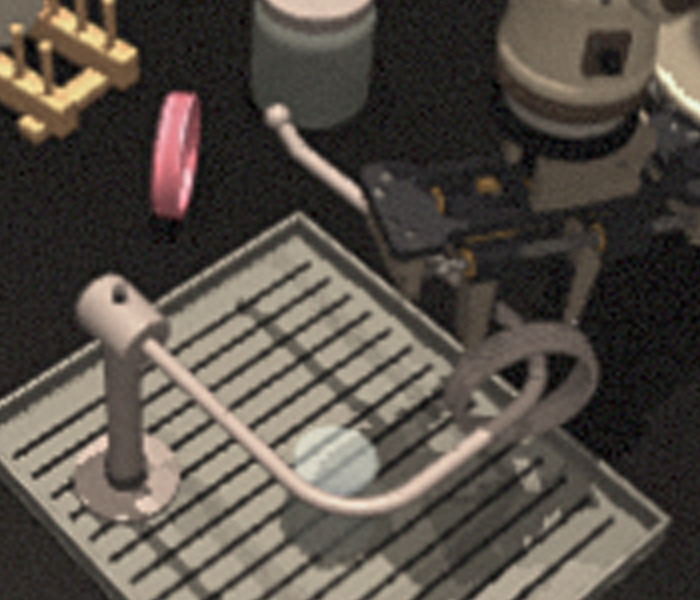

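The ring is part-way round bend 1 and following well (yaw -26°, the same as the tool). Continuing.

Call:
move_arm(increments=[[[0.04,0.005,-0.0015,0,0,0,7.5],[0.04,0.006,-0.002,0,0,0,7.5],[0.04,0.006,-0.002,0,0,0,7.5],[0.04,0.006,-0.002,0,0,0,7.5],[0.04,0.006,-0.002,0,0,0,7.5]]])

```text
t: 12.65
tcp_pos: [0.4855, 0.1827, 0.1527]
tcp_rot: [3.037, 0.791, 0.005]
contact_force: [0.9, 0.3, -1.1]
grip_width: 0.0399
```

```bash
python3 arc.py 1 62;python3 look.py -61 105 -62 s10
```

```text
tool rail [-75.4  98.1] heading rail 25.6 ring target [-61.1 104.7]
t 12.65 tcp [0.4855 0.1827 0.1527] psi 29.2 tilt [ 0.004 -0.002 -1.   ] F [ 0.9  0.3 -1.1] grip 0.0399 j [ 0.13  0.07  1.82 -0.    1.25  1.19]
shift mm [-2.8  0.9 -0.3] turn [ 0.2 -0.1 -2.4]
band rail mm [-56.2 107.3 129.6] yaw -64.9 tilt 0.5 (np.int64(351), np.float64(0.0007187797364824246))
```

Call:
move_arm(increments=[[[0.04,0.005,-0.001,0,0,0,7.5],[0.04,0.006,-0.002,0,0,0,7.5],[0.04,0.006,-0.002,0,0,0,7.5],[0.04,0.006,-0.001,0,0,0,2.5],[0.04,0.008,0,0,0,0,0]]])

```text
t: 13.32
tcp_pos: [0.5138, 0.1963, 0.1523]
tcp_rot: [3.137, 0.113, 0.003]
contact_force: [0.2, 0.1, -0.1]
grip_width: 0.0402
```

```bash
python3 arc.py 2 0;python3 look.py -28 110 -90 s11
```

```text
tool rail [-46.3 109.8] heading rail 0.6 ring target [ 40. 110.]
t 13.32 tcp [0.5138 0.1963 0.1523] psi 4.1 tilt [ 0.002 -0.002 -1.   ] F [ 0.2  0.1 -0.1] grip 0.0402 j [ 0.15  0.15  1.73 -0.    1.26  1.65]
shift mm [67.8  0.5 -0.6] turn [ 0.1 -0.1  0.6]
band rail mm [-25.4 110.9 129.8] yaw -89.3 tilt 1.1 (np.int64(369), np.float64(0.0007990740063904848))
```

View pics/s11.png

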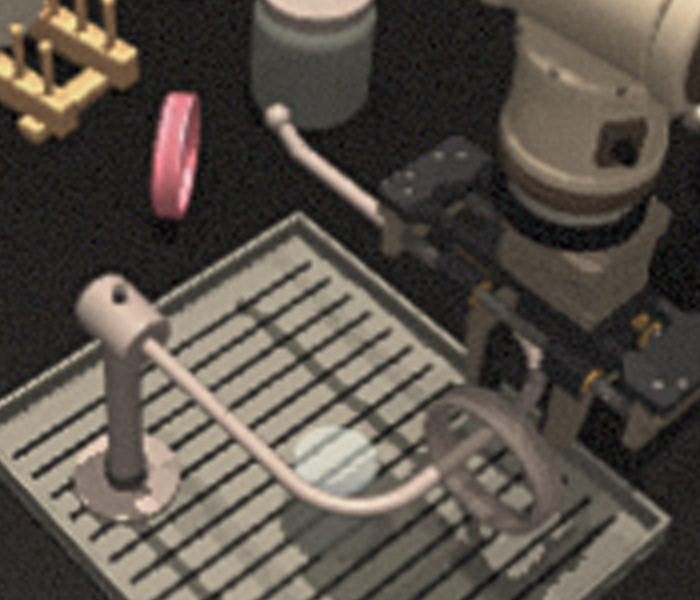

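Ring is on the second straight at x = -25. Joint 6 would run out on the next bend, so I'm lifting and flipping the jaws half a turn.

Call:
move_arm(increments=[[[0.04,-0.004,0,-0.01,0,0,0],[0.04,0,0,-0.025,0,0,0],[0.04,0,0,-0.025,0,0,-4],[0.04,0,0,0,0,0,-10.5],[0.04,0,0,0,0,0,-10.5]]])

```text
t: 14.0
tcp_pos: [0.5098, 0.1956, 0.2173]
tcp_rot: [3.031, 0.816, 0.007]
contact_force: [-0.9, -0.3, -0.8]
grip_width: 0.0401
```

Call:
move_arm(increments=[[[0.04,0,0,0,0,0,-10.5],[0.04,0,0,0,0,0,-10.5],[0.04,0,0,0,0,0,-10.5],[0.04,0,0,0,0,0,-10.5],[0.04,0,0,0,0,0,-10.5]]])

```text
t: 14.62
tcp_pos: [0.5091, 0.1956, 0.2219]
tcp_rot: [2.332, 2.094, 0.01]
contact_force: [0.4, -0.4, 1.2]
grip_width: 0.0401
```

Call:
move_arm(increments=[[[0.04,0,0,0,0,0,-10.5],[0.04,0,0,0,0,0,-10.5],[0.04,0,0,0,0,0,-10.5],[0.04,0,0,0,0,0,-10.5],[0.04,0,0,0,0,0,-10.5]]])

```text
t: 15.25
tcp_pos: [0.5082, 0.1954, 0.2261]
tcp_rot: [1.133, 2.917, 0.007]
contact_force: [0.0, 0.4, -0.0]
grip_width: 0.0403
```

```bash
python3 go.py r -50 110 .2 180; python3 look.py -25 110 -90 s12
```

```text
t 15.25 tcp [0.5082 0.1954 0.2261] psi 137.6 tilt [ 0.013 -0.    -1.   ] F [ 0.   0.4 -0. ] grip 0.0403 j [ 0.15  0.06  1.68 -0.    1.39 -0.68]
shift mm [-0.6  1.6 26.1] turn [  0.2   0.7 -46. ]
band rail mm [-24.4 110.7 129.6] yaw -90.3 tilt 1.2 (np.int64(365), np.float64(0.0008460197762905743))
```

Call:
move_arm(increments=[[[0.04,0,0,0,0,0,-10.5],[0.04,0,0,0,0,0.4,-10.5],[0.04,0,0,0.005,0,0,-10.5],[0.04,0,0,0.005,0,0,-10.5],[0.04,0,0,0.005,0,0,-3.5]]])

```text
t: 15.92
tcp_pos: [0.508, 0.1954, 0.2147]
tcp_rot: [-0.105, 3.129, 0.005]
contact_force: [-0.0, -0.5, 0.3]
grip_width: 0.0398
```

```bash
python3 go.py r -50 110 .153 180
```

```text
t 15.93 tcp [0.508  0.1954 0.2147] psi -176.1 tilt [ 0.011  0.004 -1.   ] F [-0.  -0.5  0.3] grip 0.0398 j [ 0.14  0.07  1.69  0.    1.37 -1.49]
shift mm [-1.4  0.4 61.7] turn [0.2 0.6 0.3]
```

Call:
move_arm(increments=[[[0.04,0,0,0.015,0,0.4,0],[0.04,0,0,0.02,0,0,0],[0.04,0,0,0.015,0,0,0],[0.04,0,0,0.009,0,0,0]]])

```text
t: 16.42
tcp_pos: [0.5081, 0.1956, 0.1536]
tcp_rot: [-0.094, 3.136, 0.005]
contact_force: [0.2, -0.5, -0.0]
grip_width: 0.0403
```

```bash
python3 arc.py 2 0 f
```

```text
tool rail [-52.  109.5] heading rail -180.1 ring target [ 40. 110.]
t 16.43 tcp [0.5081 0.1956 0.1536] psi -176.6 tilt [ 0.004  0.003 -1.   ] F [ 0.2 -0.5 -0. ] grip 0.0403 j [ 0.14  0.13  1.75  0.    1.25 -1.49]
shift mm [-73.5   0.6   1. ] turn [ 0.2  0.3 -0.1]
```

Call:
move_arm(increments=[[[0.04,-0.01,0,0,0,0,0],[0.04,-0.012,0,0,0,0,0],[0.04,-0.014,0,0,0,0,0],[0.04,-0.014,0,0,0,0,0],[0.04,-0.012,0,0,0,0,0]]])

```text
t: 17.05
tcp_pos: [0.5757, 0.1995, 0.1558]
tcp_rot: [-0.091, 3.132, 0.006]
contact_force: [-0.1, 0.0, -0.5]
grip_width: 0.0398
```

```bash
python3 arc.py 2 0 f; python3 look.py 28 110 -90 s13
```

```text
tool rail [ 15.7 109.3] heading rail -180.2 ring target [ 40. 110.]
t 17.05 tcp [0.5757 0.1995 0.1558] psi -176.7 tilt [ 0.008  0.004 -1.   ] F [-0.1  0.  -0.5] grip 0.0398 j [ 0.13  0.29  1.57  0.    1.28 -1.5 ]
shift mm [-5.7  0.7  2.8] turn [ 0.2  0.5 -0.2]
band rail mm [ 36.4 109.6 130.5] yaw -90.6 tilt 1.0 (np.int64(394), np.float64(0.0008788242548431408))
```

View pics/s13.png

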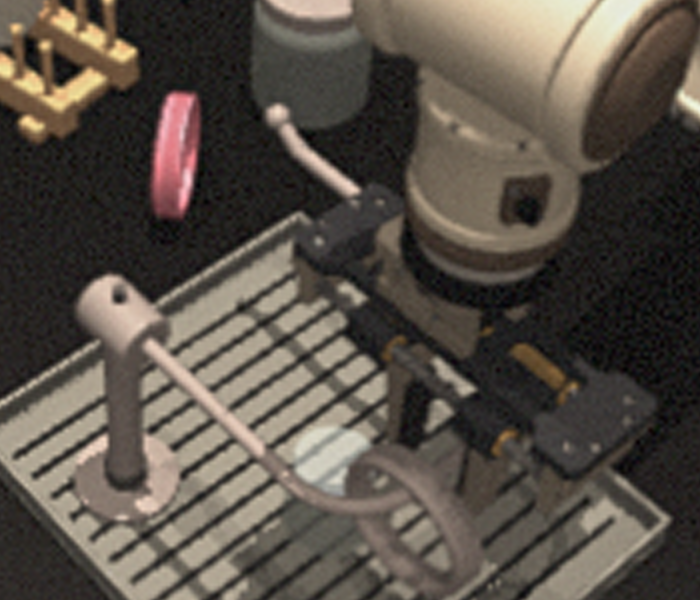

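The ring is at the start of bend 2, about (415,520) in the crop. Going round it now.

Call:
move_arm(increments=[[[0.04,-0.005,0.001,0.002,0,0.3,2],[0.04,-0.006,0.002,0.001,0,0,7],[0.04,-0.006,0.002,0,0,0,7.5],[0.04,-0.006,0.002,0,0,0,7.5],[0.04,-0.006,0.002,0,0,0,7.5]]])

```text
t: 17.73
tcp_pos: [0.6096, 0.205, 0.154]
tcp_rot: [0.801, 3.033, 0.008]
contact_force: [-0.2, 0.2, 0.1]
grip_width: 0.0401
```

```bash
python3 arc.py 2 30 f; python3 look.py 63 104 -120 s14
```

```text
tool rail [ 49.9 112.6] heading rail 146.9 ring target [ 62.5 104. ]
t 17.73 tcp [0.6096 0.205  0.154 ] psi 150.4 tilt [ 0.006  0.004 -1.   ] F [-0.2  0.2  0.1] grip 0.0401 j [ 0.14  0.37  1.46  0.    1.3  -0.92]
shift mm [ 3.2 -1.3  1. ] turn [ 0.4  0.2 -3.1]
band rail mm [ 67.5 101.5 130.8] yaw -123.9 tilt -0.4 (np.int64(286), np.float64(0.0008802376810567482))
```

Call:
move_arm(increments=[[[0.04,-0.005,0.001,0.001,0,0.2,7.5],[0.04,-0.006,0.002,0,0,0,7.5],[0.04,-0.006,0.002,0,0,0,7.5],[0.04,-0.006,0.002,0,0,0,7.5],[0.04,-0.006,0.002,0,0,0,7.5]]])

```text
t: 18.4
tcp_pos: [0.6376, 0.1911, 0.1534]
tcp_rot: [-1.761, -2.6, -0.012]
contact_force: [-0.1, -0.4, -0.2]
grip_width: 0.0398
```

```bash
python3 arc.py 2 70 f; python3 look.py 82 80 -160 s15
```

```text
tool rail [77. 97.] heading rail 108.2 ring target [82.3 80.4]
t 18.40 tcp [0.6376 0.1911 0.1534] psi 111.8 tilt [ 0.003  0.007 -1.   ] F [-0.1 -0.4 -0.2] grip 0.0398 j [ 0.11  0.43  1.39  0.01  1.32 -0.28]
shift mm [ 1.1 -0.8  0.4] turn [ 0.3 -0.3 -1.8]
band rail mm [ 83.8  78.3 129.9] yaw -161.5 tilt 0.1 (np.int64(151), np.float64(0.0007242738112714876))
```

View pics/s15.png

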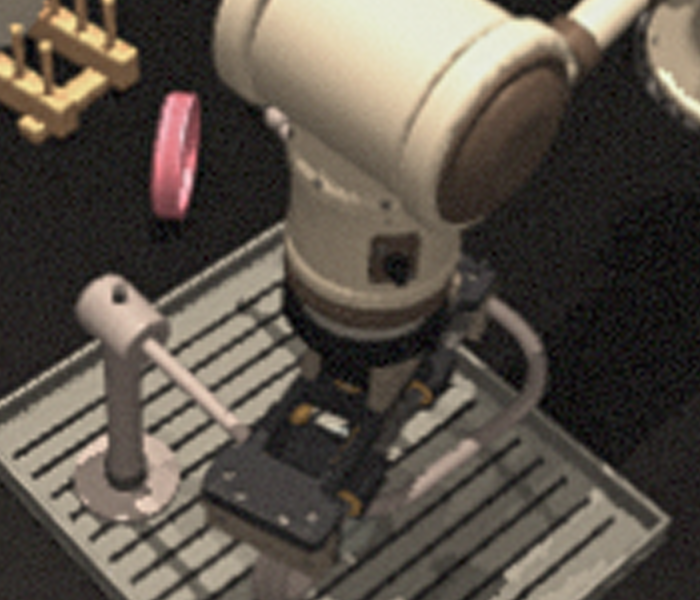

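The gripper hides most of the ring now, but the fit still tracks it at (84,78). I'll finish the bend.

Call:
move_arm(increments=[[[0.04,-0.005,0.001,0,0,-0.2,7],[0.04,-0.006,0.002,0,0,0,7],[0.04,-0.006,0.001,0,0,0,4],[0.04,-0.008,0,0,0,0,0],[0.04,-0.01,0,0,0,0,0]]])

```text
t: 19.08
tcp_pos: [0.6474, 0.1571, 0.1535]
tcp_rot: [2.145, 2.294, 0.009]
contact_force: [0.9, 0.4, 0.5]
grip_width: 0.0403
```

```bash
python3 go.py r 85 -27.5 .153 90; python3 look.py 85 50 180 s16
python3 - <<'E'
import cv2
from plant import eyes
c=eyes.read_camera("top"); cv2.imwrite("pics/t16.png",cv2.resize(c["pixels"],None,fx=4,fy=4,interpolation=cv2.INTER_CUBIC)[480:1040,400:1060])
E
```

```text
t 19.07 tcp [0.6474 0.1571 0.1535] psi 93.8 tilt [ 0.005  0.004 -1.   ] F [0.9 0.4 0.5] grip 0.0403 j [ 0.06  0.43  1.38  0.    1.32 -0.01]
shift mm [-90.   -0.    0.2] turn [ 0.3 -0.2  0.3]
band rail mm [ 85.3  43.2 130.1] yaw 179.9 tilt -0.3 (np.int64(280), np.float64(0.000699282511886906))
```

View pics/s16.png

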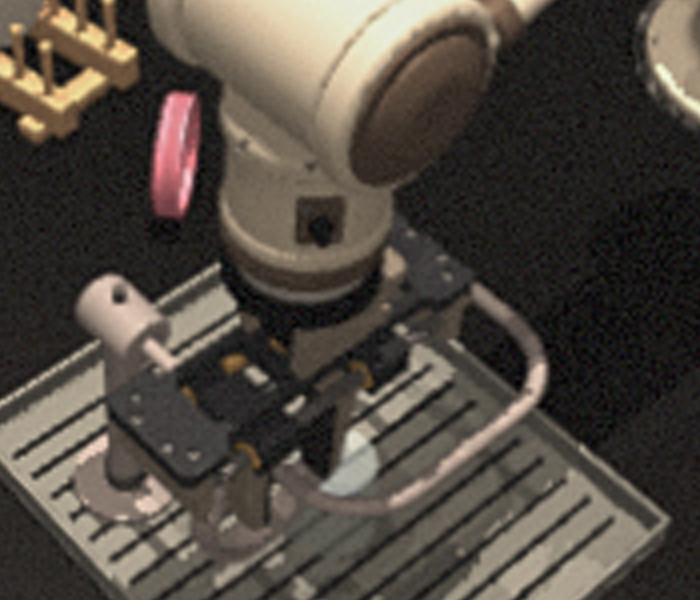

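View pics/t16.png

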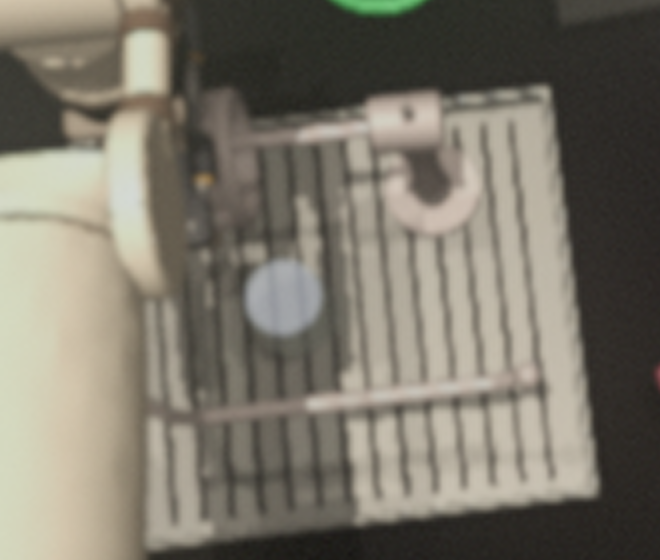

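The ring is on the third straight at y = 43, ahead of the jaws, with 89 mm to the socket.

Call:
move_arm(increments=[[[0.04,-0.013,0,0,0,0,0],[0.04,-0.014,0,0,0,0,0],[0.04,-0.014,0,0,0,0,0],[0.04,-0.014,0,0,0,0,0],[0.04,-0.01,0,0,0,0,0]]])

```text
t: 19.8
tcp_pos: [0.652, 0.0869, 0.1535]
tcp_rot: [2.146, 2.292, 0.009]
contact_force: [-0.4, 1.5, 0.4]
grip_width: 0.0399
```

```bash
python3 go.py r 85 -27.5 .153 90; python3 look.py 85 -23 180 s17
```

```text
t 19.80 tcp [0.652  0.0869 0.1535] psi 93.8 tilt [ 0.005  0.003 -1.   ] F [-0.4  1.5  0.4] grip 0.0399 j [-0.05  0.41  1.41  0.    1.31 -0.12]
shift mm [-19.7   0.1   0.4] turn [ 0.3 -0.2  0.2]
band rail mm [ 84.9 -27.4 130.7] yaw 180.1 tilt -0.2 (np.int64(303), np.float64(0.0007318785686818196))
```

Call:
move_arm(increments=[[[0.04,-0.006,0,0,0,0,0],[0.04,-0.005,0,0,0,0,0],[0.04,-0.003,0,0,0,0,0],[0.04,-0.002,0,0,0,0,0]]])

```text
t: 20.35
tcp_pos: [0.6532, 0.0693, 0.1534]
tcp_rot: [2.146, 2.292, 0.009]
contact_force: [0.7, 2.3, 0.1]
grip_width: 0.0395
```

```bash
python3 go.py r 85 -27.5 .153 90; python3 look.py 85 -44 180 s18
```

```text
t 20.35 tcp [0.6532 0.0693 0.1534] psi 93.8 tilt [ 0.005  0.003 -1.   ] F [0.7 2.3 0.1] grip 0.0395 j [-0.08  0.41  1.41  0.    1.31 -0.15]
shift mm [-2.   0.   0.4] turn [ 0.3 -0.2  0.2]
band rail mm [ 84.9 -45.3 130.4] yaw 179.9 tilt 0.5 (np.int64(303), np.float64(0.0006719397502665831))
```

Nearly there, at -45.3 against an expected -46. I'll nudge until it touches.

Call:
move_arm(increments=[[[0.04,-0.002,0,0,0,0,0],[0.04,-0.002,0,0,0,0,0],[0.04,-0.002,0,0,0,0,0]]])

```text
t: 20.78
tcp_pos: [0.6532, 0.0692, 0.1534]
tcp_rot: [-2.142, -2.29, -0.021]
contact_force: [0.2, 5.6, 0.3]
grip_width: 0.04
```

```bash
python3 go.py r 85 -27.5 .153 90; python3 look.py 85 -44 180 s19
```

```text
t 20.77 tcp [0.6532 0.0692 0.1534] psi 93.8 tilt [ 0.005  0.013 -1.   ] F [0.2 5.6 0.3] grip 0.0400 j [-0.08  0.41  1.42  0.01  1.31 -0.16]
shift mm [-1.9 -0.   0.4] turn [ 0.3 -0.7  0.3]
band rail mm [ 84.9 -45.2 130.5] yaw 179.4 tilt 1.4 (np.int64(308), np.float64(0.0006226048193484694))
```

View pics/s19.png

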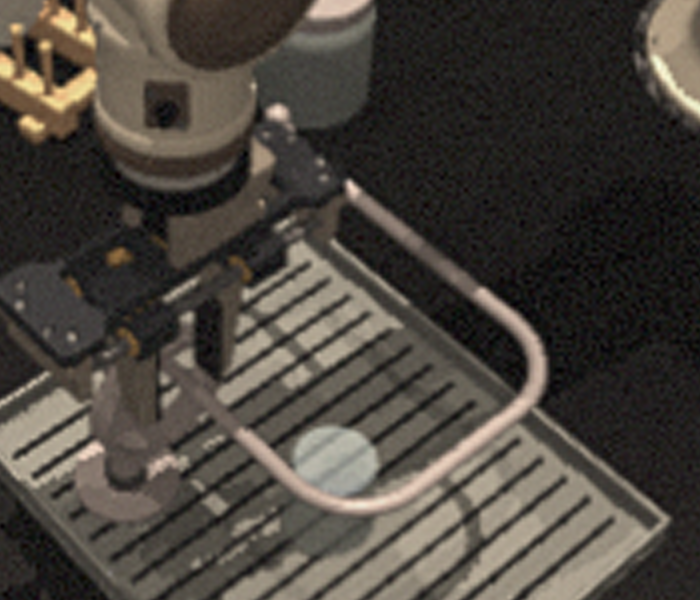

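The ring stopped moving and the reaction rose to 5.6 N, so it is against the socket. Backing off, then lifting.

Call:
move_arm(increments=[[[0.04,0.004,0,0,0,0.3,0],[0.04,0.008,0,0,0,0,0],[0.04,0.01,0,0,0,0,0],[0.04,0.004,0,-0.008,0,0,0],[0.04,0,0,-0.02,0,0,0]]])

```text
t: 21.45
tcp_pos: [0.65, 0.0962, 0.1814]
tcp_rot: [-2.137, -2.287, -0.02]
contact_force: [-0.3, -0.6, -0.0]
grip_width: 0.0404
```

Call:
move_arm(increments=[[[0.04,0,0,-0.03,0,0,0],[0.04,0.01,0,-0.04,0,0,0],[0.04,0.03,-0.02,-0.03,0,0,0],[0.04,0.04,-0.03,-0.01,0,0,0],[0.04,0.03,-0.03,0,0,0,0]]])

```text
t: 22.08
tcp_pos: [0.5646, 0.1981, 0.3073]
tcp_rot: [-2.15, -2.289, -0.035]
contact_force: [-0.0, 0.3, -0.5]
grip_width: 0.0401
```

Call:
move_arm(increments=[[[0.04,0.03,-0.03,0,0,0,0],[0.04,0.03,-0.03,0,0,0,0],[0.04,0.02,-0.02,0,0,0,0],[0.04,0,0,0,0,0,0],[0.04,0,0,0,0,0,0]]])

```text
t: 22.7
tcp_pos: [0.4776, 0.2759, 0.3174]
tcp_rot: [2.144, 2.286, 0.053]
contact_force: [-0.2, -0.8, 1.0]
grip_width: 0.0396
```

```bash
python3 go.py r 85 -27.5 .153 90; python3 look.py 85 -44 180 s20;  python3 - <<'E'
import cv2
from plant import eyes
c=eyes.read_camera("top"); cv2.imwrite("pics/t20.png",c["pixels"])
E
```

```text
t 22.70 tcp [0.4776 0.2759 0.3174] psi 93.7 tilt [ 0.028  0.02  -0.999] F [-0.2 -0.8  1. ] grip 0.0396 j [0.3  0.02 1.54 0.01 1.54 0.23]
shift mm [-222.5  157.   165.2] turn [ 1.7 -1.   0.1]
band rail mm [ 84.2 -45.  130.6] yaw 179.9 tilt -0.5 (np.int64(368), np.float64(0.0006831772313976928))
```

View pics/s20.png

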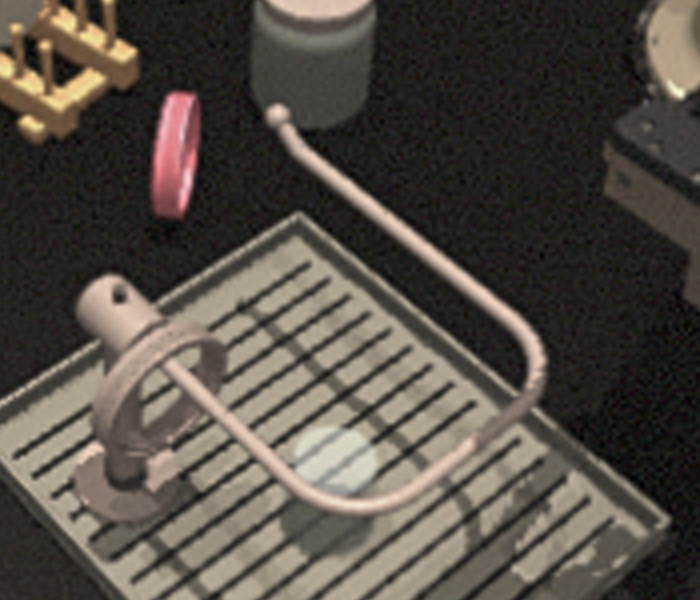

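View pics/t20.png

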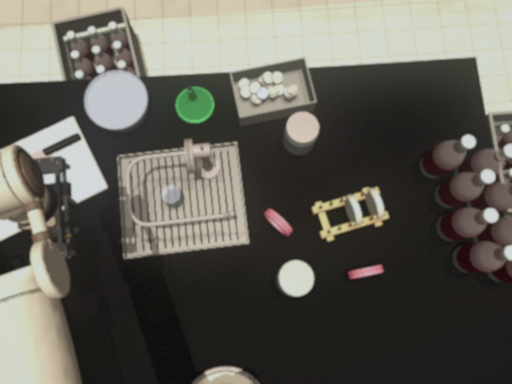

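In the scene crop the ring hangs free against the socket at about (160,390). In the top view it sits at (190,155), and the lids, jars, glass and pink rings look unmoved. Handing in.

```bash
python3 -c "
from plant import manip
print(manip.finish_job())"
```

```text
the job is handed in; nothing more can be done
None
```

The steel band now hangs on the drying rail against the rod socket, and I handed the job in at about 22.7 s of the 72 s allowed.

I took the band out of the rack and threaded it over the rod's open end. I let go of it on the first straight, at rail y ≈ -62 mm. I then pushed it round both bends with the open jaws straddling the rod behind it. On the second straight I lifted the jaws and turned them half a turn, because joint 6 would have run out of range.

**Final position:** the last camera fit puts the band's centre at rail (84, -45, 131) mm; hanging against the socket would be (85, -46, 130). The 1 mm differences are within the cameras' roughly 2 mm accuracy.

**Touching the socket:** during the last nudge the band stopped moving and the push force rose to 5.6 N, which I took as contact. I did not push again afterwards to confirm it.

**Forces and surroundings:** the highest force in any reading was about 6 N. After retreating, the gripper was clear of everything. By eye in the final pictures, the lids, jars, glass and pink rings had not moved; I did not measure their positions.

No check failed or disagreed at the end. Early depth fits of the rail and the band's angle did disagree. I refitted the rail, and set the band's angle from the rack before gripping it.

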